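# Hang the vent cover on the analyser's sloping panel and turn the catch

### The job

Close the open bay on the sloping front of the white analyser module: take the vent cover that has the keyhole, press the large end of the keyhole over the stud head so the cover lies flat and square on the panel, and slide it down the slope until it is fully home on the stud. Then turn the catch above it until it points straight down the slope at the stud, so that the cover cannot slide up again, and let go. Leave the plain cover and everything else on the bench where they are.

Things in the scene. Friction and masses are not known exactly. Their poses are not given: they have to be found in the camera images.
- cover: Vent cover with the keyhole, loose, flat on the bench: white steel plate 150 (its x) x 110 (y) x 5 mm thick, 0.35 kg, black grab bar on its face. Origin: centre of its underside; z out of the face; +x is the keyhole end, uppermost when hung. Home on the stud, its axes lie along the panel's and its origin at panel x = -53.5 mm, y = z = 0; with the large end over the head, at x = -30 mm.
- cover_bar (a point): Middle of the cover's upright black grab bar, at cover x = -15, y = 0, z = 22 mm. The bar is 60 mm long along the cover's x (x = -45 to +15 mm), 12 mm thick in y, and stands from 5 to 39 mm above the underside.
- cover_keyhole (a point): Centre of the keyhole's large end in the cover's underside, at cover x = +30, y = 0, z = 0 mm. The large end is 24 mm across and goes right through; from it a slot 11 mm wide runs towards the cover's +x and ends at x = +57.5 mm (the plate's edge is at +75 mm).
- panel: Fixed sloping front of the white analyser module, 25 deg from level. Origin: foot of the stud on its face; x up the slope, y across, z straight out of the face. The face spans x = -140 to +100, y = -100 to +100 mm. The open bay is x = -90 to -30, y = -38 to +38 mm, 14 mm deep.
- stud_head (a point): Centre of the top of the steel stud's head, 12 mm out of the face from the panel's origin. Neck 8 mm diameter, 0 to 8 mm above the face; round head 18 mm diameter, 8 to 12 mm above the face.
- catch (a joint): Turning catch, rad; pivot along panel z at panel x = +68, y = 0 mm. Steel arm 12 mm wide, 2 to 10 mm above the face, tip 40 mm from the pivot, points along (-cos q, -sin q) in panel x, y. 0 = closed, at a stop: arm straight down the slope, tip just above the top edge of a cover that is home. Starts open at 1.35 to 1.75 (arm towards -y). Stays where left; friction 0.04 N m.
- catch_knob (a point): Point on the axis of the catch's black upright knob, on the arm 30 mm from the pivot: round, 14 mm diameter, from 10 to 38 mm above the panel's face; this point is 24 mm above the face.
- plain_cover: A second cover of the same size, 150 x 110 x 5 mm with the same grab bar, but with no keyhole (only small screw holes at its corners). Origin at the centre of its underside. Leave it where it lies.
- screwdriver: Screwdriver lying on the bench, 190 mm long, bystander.
- syringe_box: Paper box 150 x 40 x 26 mm lying on the bench, white and blue, bystander. Origin: centre of underside.
- beaker: Glass beaker, 66 mm diameter, 85 mm tall, upright on the bench, bystander. Origin: centre of underside.
- mouse: Black computer mouse 105 x 60 x 30 mm on a blue pad, bystander. Origin: centre of underside.
There are look-alikes about, which are no part of the job. What is shaped like the cover but red or turquoise is not meant.

How it is judged:
By the outcome, as a careful person would: the job done as asked, in the order asked, and still so for the second after the job is handed in, with the robot touching nothing.
It also fails if it takes over 58 s, if anything falls off the work surface, if the arm or the gripper's body presses on something with over 40 N, if the wrist force passes 120 N, or if a joint passes its speed limit or range.

### The arm

A 7-joint arm with a two-finger parallel gripper is mounted at the origin on the work surface. World frame = base frame: x ahead of the robot, y to its left, z up, the work surface at z = 0. Lengths are in mm, angles in degrees, forces in N, time in s.
With the tool pointing down it reaches from about 350 to 900 mm from the base axis. Payload 19.9 kg.
Tool frame: the origin (TCP) lies at the very end of the fingers, on their centre line; the grasp point (between the pads) lies 19 mm behind it; z points along the fingers, x is the direction in which the jaws open and shut, and the axes are right-handed (so a half turn about z gives the same grasp; the last joint's range is limited). The gripper opens to 94 mm and grips with 3 to 60 N. Pads are 16 mm wide; open, the fingers measure 119 mm over their backs; the gripper's body (75 mm by 177 mm) begins 78 mm behind the grasp point.
Start: joints at [-75.602, 23.915, -0.59, 92.452, 0.269, 63.638, -3.037], TCP at [180.387, 598.378, 170.125] pointing down, gripper open.
Joint ranges: [-161.28, 161.28], [-22.2, 115.67], [-73.04, 71.86], [3.21, 147.25], [-68.34, 248.33], [10.77, 114.83], [-161.83, 161.83]. Speed limits (degrees/s): [108.29, 108.29, 136.94, 136.94, 172.46, 172.46, 172.46].

### API

Orientations are given as a 3x3 rotation matrix whose columns are the frame's x, y, z axes.
In Python, from plant import manip gives the robot as it stands. The module is installed in compiled form; this text tells all that it offers. Calls block until the motion is done:
- manip.goto(position, orientation): joint-space move of the TCP to a pose.
- manip.line_to(position, ori=None, speed=150): straight line of the TCP; ori=None keeps the orientation; speed is the mean speed in mm/s.
- manip.move_j(angles): joint-space move.
- manip.gripper_to(opening, force=None): finger opening in mm; force is the grip in N (None keeps the last); returns when the fingers have stopped.
- manip.dwell(seconds).
- manip.ik(position, orientation): joint angles nearest the present ones, or None.
- manip.get_state(): the state.
- manip.snapshot(name): name is "scene" or "top" or "wrist"; returns the picture (480x640x3 uint8, red, green, blue); there is no depth.
- manip.camera_info(name): a dict with "fx", "fy", "cx", "cy" (pixels), "k1" (the pictures are not rectified: a ray, as slopes to the right and down, at radius r is drawn at 1 + k1 r^2 times it, then the intrinsics apply), "cam_to_world" (4x4, takes a point from camera to world coordinates). Camera axes: x right, y down, z forward; pixel columns grow to the right and rows downward; lengths in mm; the calibration is good to about 2 mm. A picture is of the moment at which its call begins: read the wrist's pose just before it. camera_info takes no time and is no camera call; for the wrist camera it gives the pose at the moment of the call.
A pose or a line that the arm cannot do raises manip.MotionError and nothing moves.
- manip.close_job(): hands the job in, once; it reports no verdict.
The state is a dict: "clock": time; "joint_pos": joint angles; "qvel": joint speeds; "effort": joint torques, N m; "tcp_pos": TCP position; "orientation": TCP orientation; "wrist_force": force on the tool from outside, world axes, zero at the start; "moment": the same for the moment, N m; "opening": finger opening in mm.
Only numpy, scipy, OpenCV 4.12 (cv2) and the standard library are available. Lean on these libraries where they do the work, as an engineer would, in place of code of your own. Each camera call takes 0.05 s, during which the arm holds its last target. There are 200 camera calls.

## Working session

There is one attempt and no reset: what is moved stays moved. The work goes in short steps, each a Python script; the robot and the scene stay as the last script left them, time stands still between calls to the robot, and variables do not carry over. Pictures are saved under pics/ and viewed, about 8 in all and at most 12, crops included, and the job is handed in when it is done.

```bash
mkdir -p pics; python3 - <<'E'
from plant import manip
import cv2,numpy as np
for n in("scene","top"):
    cv2.imwrite(f"pics/{n}1.png",manip.snapshot(n)[:,:,::-1])
    i=manip.camera_info(n);print(n,{k:np.round(v,3).tolist() for k,v in i.items()})
i=manip.camera_info("wrist");print(np.round(i["cam_to_world"],3).tolist(),i["fx"],i["k1"])
s=manip.get_state();print(s["clock"],s["tcp_pos"],s["orientation"],s["opening"])
E
```

```text
scene {'fx': 462.257, 'fy': 462.257, 'cx': 315.826, 'cy': 240.332, 'k1': -0.074, 'cam_to_world': [[0.464, 0.617, -0.636, 1204.255], [0.886, -0.34, 0.316, -528.377], [-0.021, -0.71, -0.704, 1005.707], [0.0, 0.0, 0.0, 1.0]]}
top {'fx': 456.814, 'fy': 456.814, 'cx': 318.836, 'cy': 238.582, 'k1': -0.019, 'cam_to_world': [[0.026, -0.992, 0.127, 274.396], [-1.0, -0.026, -0.001, -129.345], [0.005, -0.127, -0.992, 1397.301], [0.0, 0.0, 0.0, 1.0]]}
[[0.289, 0.921, 0.262, 103.647], [0.957, -0.278, -0.08, 622.088], [-0.001, 0.274, -0.962, 384.759], [0.0, 0.0, 0.0, 1.0]] 383.6970641651811 0.018088293710187334
0.1 [180.2880769  598.05893648 169.59804091] [[ 2.88603006e-01  9.57448821e-01 -2.45254936e-04]
 [ 9.57448258e-01 -2.88603103e-01 -1.04056045e-03]
 [-1.06706471e-03  6.54899636e-05 -9.99999429e-01]] 94.08277053505539
```

View pics/scene1.png

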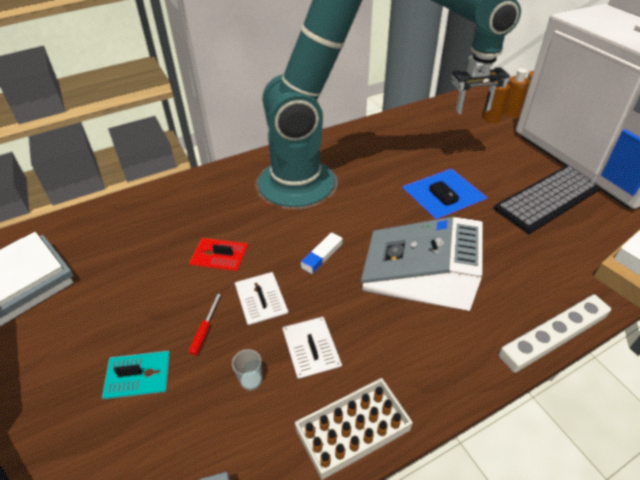

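View pics/top1.png

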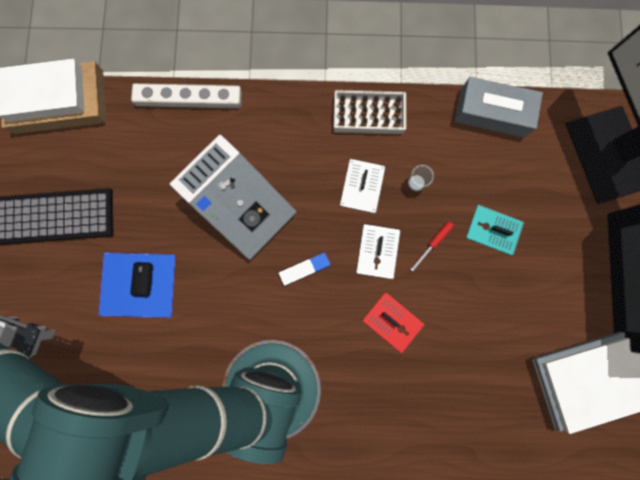

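Candidates: white plates at top (379,251), which has a dark spot at its lower end, and top (362,185), which seems to have no hole. Red (394,322) and turquoise (495,230) are excluded. The keyhole cover is probably (379,251), to be checked close up. The panel is at top (235,200): stud (240,203), catch (228,184), bay (254,215).

```bash
cat > h.py <<'E'
from plant import manip
import cv2,numpy as np
def ray(i,uv):
    K=np.array([[i["fx"],0,i["cx"]],[0,i["fy"],i["cy"]],[0,0,1.]])
    n=cv2.undistortPoints(np.array(uv,float).reshape(-1,1,2),K,np.array([i["k1"],0,0,0.]))[:,0]
    M=np.array(i["cam_to_world"]); d=np.c_[n,np.ones(len(n))]@M[:3,:3].T
    return M[:3,3],d
def onplane(i,uv,p0,n):
    o,d=ray(i,uv); t=((np.array(p0)-o)@n)/(d@n); return o+t[:,None]*d
def proj(i,P):
    M=np.linalg.inv(np.array(i["cam_to_world"])); c=np.atleast_2d(P)@M[:3,:3].T+M[:3,3]
    s=c[:,:2]/c[:,2:]; s=s*(1+i["k1"]*(s**2).sum(1))[:,None]
    return s*[i["fx"],i["fy"]]+[i["cx"],i["cy"]]
def tri(i1,uv1,i2,uv2):
    o1,d1=ray(i1,uv1);o2,d2=ray(i2,uv2);d1=d1[0];d2=d2[0]
    t=np.linalg.lstsq(np.c_[d1,-d2],o2-o1,rcond=None)[0]
    a=o1+t[0]*d1;b=o2+t[1]*d2;return (a+b)/2,np.linalg.norm(a-b)
def snap(name,f=None):
    i=manip.camera_info(name);im=manip.snapshot(name)[:,:,::-1].copy()
    if f: cv2.imwrite(f,im); np.save(f[:-4]+".npy",i,allow_pickle=True)
    return i,im
Z=np.array([0,0,1.])
E
python3 - <<'E'
from h import *
t=manip.camera_info("top");s=manip.camera_info("scene")
print(onplane(t,[(379,251),(378,265),(380,236),(362,185),(420,180)],[0,0,5],Z).round())
for a,b in [((240,203),(414,244)),((228,184),(436,244)),((254,215),(394,250)),((223,137),(482,221)),((248,260),(364,283)),((295,212),(450,300))]: 
    p,e=tri(t,[a],s,[b]);print(p.round(),e.round(1))
E
```

```text
[[ 420. -317.    5.]
 [ 376. -314.    5.]
 [ 466. -319.    5.]
 [ 625. -262.    5.]
 [ 646. -443.    5.]]
[537.  99. 112.] 3.4
[585. 131. 139.] 3.5
[507.  60.  82.] 0.8
[681. 134. 291.] 39.9
[ 385.   88. -196.] 57.0
[613.  34.   4.] 235.8
```

```bash
cat >> h.py <<'E'
def panelR(a):
    a=np.radians(a);c,s=np.cos(np.radians(25)),np.sin(np.radians(25))
    px=np.array([np.cos(a)*c,np.sin(a)*c,s]);n=np.array([-np.cos(a)*s,-np.sin(a)*s,c]);return np.c_[px,np.cross(n,px),n]
def toolR(F,s): return np.c_[s*F[:,1],s*F[:,0],-F[:,2]]   # grip along F's y, tool pointing down F's -z
def flatR(a): a=np.radians(a);return np.array([[np.cos(a),-np.sin(a),0],[np.sin(a),np.cos(a),0],[0,0,1]])
E
python3 - <<'E'
from h import *
P=panelR(34);S=np.array([537,99,112.])-12*P[:,2]
for s in(1,-1):
    for n,p,R in [("look",S+170*P[:,2],toolR(P,s)),("hang",S+P@[-45,0,15],toolR(P,s)),("home",S+P@[-70,0,15],toolR(P,s)),("knob",S+P@[38,0,14],toolR(P,s)),("cover",[420,-317,12],toolR(flatR(176),s)),("clook",[420,-317,170],toolR(flatR(176),s))]:
        q=manip.ik(p,R);print(s,n,None if q is None else np.round(q))
E
```

```text
1 look [-64. -20.  51. 124.   9.  45. 108.]
1 hang [ 52.  15. -60. 130.   3.  20. 117.]
1 home [ 55.  14. -60. 133.  -2.  18. 124.]
1 knob [-38.  12.  34. 123. -38.  30. 148.]
1 cover [-12.  44.  62. 115. -49.  53. -17.]
1 clook [-16.  24.  62. 108. -24.  63. -38.]
-1 look [-44. -13.  37. 124.  -5.  44. -59.]
-1 hang [-53.  11.  55. 133. -53.  29. -11.]
-1 home [-50.  10.  54. 136. -55.  28.  -7.]
-1 knob [-44.  12.  40. 123. -41.  31. -29.]
-1 cover [ -0.  33.  44. 115. -33.  45. 148.]
-1 clook [-16.  24.  63. 108. -24.  63. 142.]
```

```bash
python3 - <<'E'
from h import *
s0=manip.get_state();p=s0["tcp_pos"]
P=panelR(34);S=np.array([537,99,112.])-12*P[:,2]
manip.goto([250,450,330],toolR(P,-1)); print(manip.get_state()["clock"])
manip.goto(S+P@[-10,0,175],toolR(P,-1)); st=manip.get_state();print(st["clock"],st["joint_pos"])
i,im=snap("wrist","pics/w1.png")
manip.goto([420,-317,250],toolR(flatR(176),-1)); 
manip.line_to([420,-317,175]);st=manip.get_state();print(st["clock"],st["joint_pos"])
i2,im2=snap("wrist","pics/w2.png")
E
```

```text
2.2417
3.925 [-59.28650813 -20.3569118   48.11506263 125.27754866   7.12261125
  45.52668738 -69.81458529]
8.0917 [ 81.41557272  23.11525016 -59.36500167 104.70014091  21.93865948
  64.69222145 100.45739902]
```

View pics/w1.png

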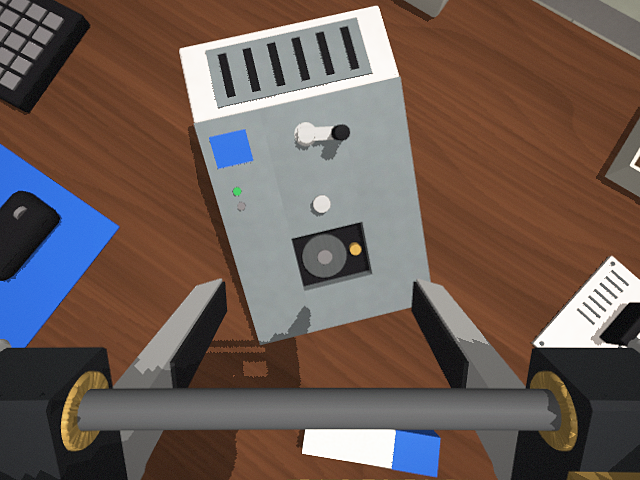

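View pics/w2.png

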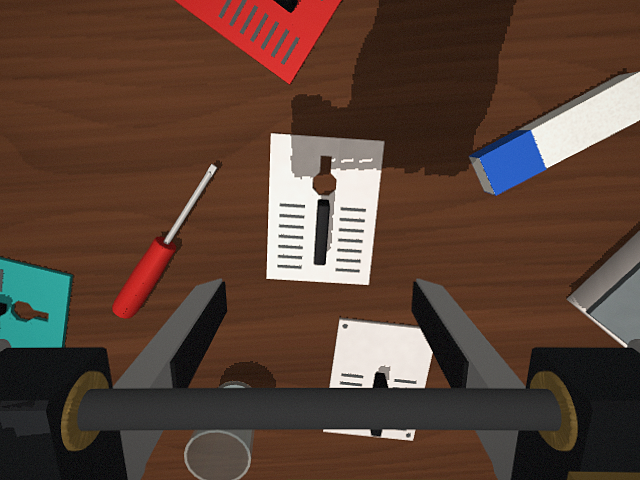

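Wrist pictures: w2 shows the keyhole cover, hole about (324,182), slot upward to (326,157), bar (321,232). The plain cover with corner screw holes is at (385,380), and the turquoise and red look-alikes stand apart. w1 shows the stud head (321,204), catch pivot (305,133), knob (341,131) and bay corners (292,240)…(371,273). Next I measure these.

```bash
cat > m.py <<'E'
from h import *
from scipy.optimize import least_squares
def load(n): return np.load(f"pics/{n}.npy",allow_pickle=True).item(),cv2.imread(f"pics/{n}.png")
i,im=load("w2");hsv=cv2.cvtColor(im,cv2.COLOR_BGR2HSV)
m=((hsv[...,1]<60)&(hsv[...,2]>90)).astype(np.uint8);m[:100]=0;m[310:]=0;m[:,:240]=0;m[:,420:]=0
m2=cv2.morphologyEx(m,cv2.MORPH_CLOSE,np.ones((9,9)))
c=max(cv2.findContours(m2,0,1)[0],key=cv2.contourArea)
q=cv2.approxPolyDP(cv2.convexHull(c),6,True)[:,0].astype(np.float32)
print("corners",q.tolist())
W=onplane(i,q,[0,0,5],Z);print(W.round(1).tolist(),[round(np.linalg.norm(W[k]-W[k-1]),1) for k in range(len(W))])
r=cv2.minAreaRect(W[:,:2].astype(np.float32));print(r)
# hole: brown inside plate
b=((hsv[...,1]>90)).astype(np.uint8);mm=np.zeros_like(b);cv2.fillPoly(mm,[cv2.erode(mm,None)is None or q.astype(np.int32)],1);mm=cv2.erode(mm,np.ones((9,9)));b&=mm
n,l,st,ce=cv2.connectedComponentsWithStats(b);print([(s.tolist(),x.round(1).tolist()) for s,x in zip(st[1:],ce[1:]) if s[4]>60])
k=((hsv[...,2]<45)&(hsv[...,1]<90)).astype(np.uint8)&mm
n,l,st,ce=cv2.connectedComponentsWithStats(k);print("bar",[(s.tolist(),x.round(1).tolist()) for s,x in zip(st[1:],ce[1:]) if s[4]>60])
# panel
j,im=load("w1");g=cv2.cvtColor(im,cv2.COLOR_BGR2GRAY);print("grey face",im[180,280],im[260,400],"stud",im[204,321],"piv",im[133,305])
crop=im[60:360,170:450];cv2.imwrite("pics/c1.png",cv2.resize(crop,None,fx=2,fy=2,interpolation=cv2.INTER_CUBIC))
for nm,(x0,x1,y0,y1) in dict(stud=(305,340,188,220),piv=(290,345,118,150)).items():
    w=(g[y0:y1,x0:x1]>190).astype(np.uint8);n,l,st,ce=cv2.connectedComponentsWithStats(w);print(nm,[(s.tolist(),(x+[x0,y0]).round(1).tolist()) for s,x in zip(st[1:],ce[1:]) if s[4]>20])
w=(g[215:300,280:385]<110).astype(np.uint8);w=cv2.morphologyEx(w,cv2.MORPH_CLOSE,np.ones((7,7)))
c=max(cv2.findContours(w,0,1)[0],key=cv2.contourArea);print("bay",(cv2.approxPolyDP(cv2.convexHull(c),5,True)[:,0]+[280,215]).tolist())
E
python3 m.py
```

```text
corners [[271.0, 133.0], [383.0, 141.0], [368.0, 284.0], [266.0, 278.0]]
[[338.7, -356.7, 5.0], [353.8, -248.9, 5.0], [502.1, -268.6, 5.0], [487.5, -377.7, 5.0]] [np.float64(150.2), np.float64(108.8), np.float64(149.6), np.float64(110.1)]
((420.31292724609375, -313.19140625), (110.07469177246094, 150.23208618164062), 82.37667846679688)
[([313, 156, 23, 39, 581], [324.4, 177.8])]
bar [([314, 200, 16, 65, 499], [322.3, 234.5])]
grey face [154 153 147] [154 156 151] stud [219 224 228] piv [224 227 231]
stud [([9, 7, 17, 18, 228], [321.6, 203.5])]
piv [([4, 4, 39, 21, 532], [311.8, 132.1])]
bay [[362, 222], [371, 273], [304, 289], [291, 239]]
```

View pics/c1.png

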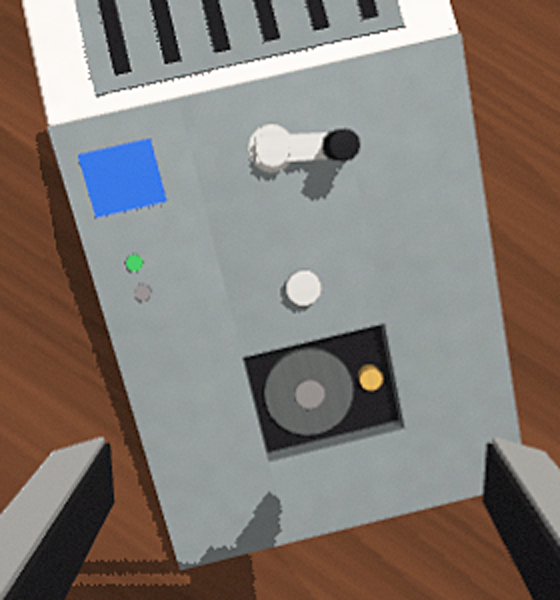

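```bash
cat > f.py <<'E'
from m import *
o=np.array([[-30,38,0],[-30,-38,0],[-90,-38,0],[-90,38,0],[0,0,12],[100,100,0],[100,-100,0],[-140,100,0],[68,0,10.]])
u=np.array([[291,239],[362,222],[371,273],[304,289],[321.6,203.5],[195,123],[399.5,76.5],[260,345],[305,133.5]])
w=np.array([1,1,1,1,2,1,1,1,.7])[:,None]
def pose(v):
    R=cv2.Rodrigues(np.array([v[4],v[5],0.]) if len(v)>4 else np.zeros(3))[0]@panelR(v[3]);return v[:3],R
def res(v): t,R=pose(v);return ((proj(j,o@R.T+t)-u)*w).ravel()
print("--")
for v0 in ([540,100,100,34.],[540,100,100,34.,0,0]):
    s=least_squares(res,v0,x_scale=[10,10,10,5]+[.1]*(len(v0)-4));sd=np.sqrt(np.diag(np.linalg.inv(s.jac.T@s.jac))*s.cost*2/(len(s.fun)-len(v0)))
    print(s.x.round(3),sd.round(2));print(res(s.x).reshape(-1,2).round(1).tolist())
    if len(v0)==4: V=s.x
t,R=pose(V);np.save("panel.npy",V)
for n,uv in(("top",(240,203)),("scene",(414,244))): print(n,proj(manip.camera_info(n),t+R@[0,0,12]),uv)
k=onplane(j,[(170+341/2,60+143/2)],t+R[:,2]*38,R[:,2])[0];k=R.T@(k-t);print("knob",k,np.arctan2(-k[1],68-k[0]))
E
python3 f.py | sed -n '/--/,$p'
```

```text
--
[542.242 102.333 103.362  47.706] [0.29 0.26 0.92 0.15]
[[0.0, -1.0], [-0.3, -0.9], [0.8, 0.3], [0.0, 0.9], [0.0, 0.5], [-1.1, 0.2], [0.2, 0.2], [-0.1, -1.3], [0.8, 0.5]]
[ 5.42388e+02  1.02428e+02  1.03063e+02  4.76770e+01 -8.00000e-03
  8.00000e-03] [0.31 0.27 0.96 0.3  0.01 0.01]
[[0.0, -1.1], [-0.3, -0.9], [0.9, 0.6], [0.0, 1.1], [-0.0, 0.1], [-0.6, 0.1], [-0.2, 0.4], [-0.2, -0.7], [0.8, 0.4]]
top [[239.46931031 201.89282411]] (240, 203)
scene [[413.79252095 243.9630138 ]] (414, 244)
knob [ 63.98086903 -28.28961232  38.        ] 1.42966986501171
```

```bash
python3 - <<'E'
from h import *
C=flatR(172.2);R=toolR(C,-1);b=np.array([435.2,-315.2,0])
manip.gripper_to(50,50)
manip.line_to(b+[0,0,70],R,200);manip.line_to(b+[0,0,9],speed=80)
print(manip.get_state()["wrist_force"].round(1))
manip.gripper_to(0,50);s=manip.get_state();print(s["opening"],s["clock"],s["wrist_force"].round(1))
manip.line_to(b+[0,0,240],speed=200)
V=np.load("panel.npy");P=panelR(V[3]);S=V[:3]
s=manip.get_state();print(s["opening"],s["clock"],s["wrist_force"].round(1),s["joint_pos"].round())
for st in(120,60,9):
    for x in(-45,-68.5):
        q=manip.ik(S+P@[x,0,st],toolR(P,-1));print(st,x,None if q is None else q.round())
snap("wrist","pics/w3.png")
E
```

```text
[-0.   0.5 -0.2]
0.39474714579092884 11.425 [0.3 0.4 0.2]
0.5587407851993543 12.7333 [-0.1  0.6 -0.3] [ 81.  20. -60.  99.  18.  72.  99.]
120 -45 [ 62.   1. -54. 123. -28.  45. -16.]
120 -68.5 [ 65.   1. -54. 125. -30.  45. -12.]
60 -45 [ 53.  10. -51. 125. -21.  34. -24.]
60 -68.5 [ 56.  10. -52. 127. -23.  34. -19.]
9 -45 [ 44.  16. -46. 126. -15.  26. -29.]
9 -68.5 [ 47.  17. -47. 128. -17.  25. -25.]
```

The grip missed: the jaws closed to 0. I look at why.

View pics/w3.png

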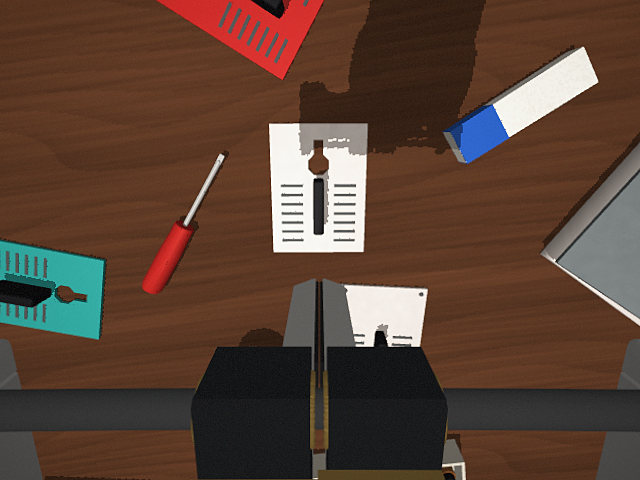

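```bash
python3 - <<'E'
from h import *
s=manip.get_state();print(s["tcp_pos"],s["orientation"].round(3))
E
```

```text
[ 434.8079598  -314.94100937  239.07112921] [[ 0.136  0.991 -0.001]
 [ 0.991 -0.136  0.001]
 [ 0.001 -0.001 -1.   ]]
```

```bash
cat > c.py <<'E'
from h import *
def cover(i,im,box,z=5,n=Z,p0=None):
    hsv=cv2.cvtColor(im,cv2.COLOR_BGR2HSV);m=((hsv[...,1]<60)&(hsv[...,2]>90)).astype(np.uint8)
    k=np.zeros_like(m);x0,x1,y0,y1=box;k[y0:y1,x0:x1]=1;m=cv2.morphologyEx(m&k,cv2.MORPH_CLOSE,np.ones((9,9)))
    c=max(cv2.findContours(m,0,1)[0],key=cv2.contourArea)
    q=cv2.approxPolyDP(cv2.convexHull(c),6,True)[:,0].astype(np.float32)
    return q,onplane(i,q,[0,0,z] if p0 is None else p0,n)
E
python3 - <<'E'
from c import *
i=np.load("pics/w3.npy",allow_pickle=True).item();im=cv2.imread("pics/w3.png")
q,W=cover(i,im,(240,400,105,268));print(q.tolist(),W.mean(0));print(cv2.minAreaRect(W[:,:2].astype(np.float32)))
print("tcp proj",proj(i,manip.get_state()["tcp_pos"]),"bar pred",proj(i,[435.2,-315.2,39]),proj(i,[435.2,-315.2,9]))
ti,tm=snap("top","pics/t2.png")
q,W=cover(ti,tm,(345,410,215,290));print("top",q.tolist(),cv2.minAreaRect(W[:,:2].astype(np.float32)))
si,sm=snap("scene","pics/s2.png")
q,W=cover(si,sm,(228,296,265,330));print("scene",q.tolist(),cv2.minAreaRect(W[:,:2].astype(np.float32)))
x,y=[int(v) for v in proj(si,[435,-315,39])[0]];print(x,y)
cv2.imwrite("pics/s2c.png",cv2.resize(sm[y-100:y+100,x-130:x+130],None,fx=3,fy=3))
E
```

```text
[[367.0, 123.0], [363.0, 251.0], [274.0, 252.0], [269.0, 124.0]] [ 420.68617641 -312.61635646    5.        ]
((420.74334716796875, -312.52130126953125), (109.55818939208984, 150.5278778076172), 82.45393371582031)
tcp proj [[317.56392592 271.69799845]] bar pred [[317.72115546 208.4098106 ]] [[317.75901766 203.53121536]]
top [[385.0, 226.0], [376.0, 274.0], [358.0, 273.0], [361.0, 236.0]] ((425.11785888671875, -287.703125), (66.79021453857422, 158.94314575195312), 79.94950103759766)
scene [[271.0, 272.0], [288.0, 311.0], [248.0, 324.0], [235.0, 282.0]] ((419.2503356933594, -315.3177490234375), (111.06685638427734, 153.35357666015625), 83.87903594970703)
260 292
```

```bash
python3 - <<'E'
from h import *
sm=cv2.imread("pics/s2.png");si=manip.camera_info("scene");t=manip.get_state()["tcp_pos"]
for n,p in(("tcp",t),("up40",t+[0,0,40])): print(n,proj(si,p))
x,y=proj(si,t)[0].astype(int);x0,y0=x-65,max(y-70,0);print(x0,y0)
c=cv2.resize(sm[y0:y0+130,x0:x0+150],None,fx=4,fy=4,interpolation=cv2.INTER_CUBIC)
for p in(t,t+[0,0,40]):
    u=(proj(si,p)[0]-[x0,y0])*4;cv2.drawMarker(c,tuple(int(v) for v in u),(0,255,0),0,14)
cv2.imwrite("pics/s2c.png",c)
E
```

```text
tcp [[252.03365382 239.27389619]]
up40 [[249.99754555 226.97101367]]
187 169
```

View pics/s2c.png

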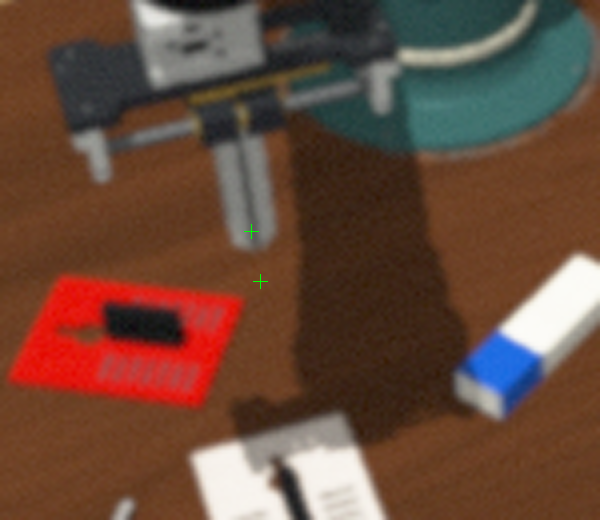

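The scene crop shows the fingertips at crop (252,248), while the reported TCP projects to (260,282). So the fingers end about 30 mm short of the reported TCP, and the jaws closed above the bar. The cover hasn't moved. I descend again, using light contact with the plate to find the depth.

```bash
python3 - <<'E'
from h import *
R=toolR(flatR(172.3),-1);b=np.array([435.4,-314.9,0])
manip.gripper_to(40,50)
manip.line_to(b+[0,0,25],R,250);manip.line_to(b+[0,0,-14],speed=80)
f0=manip.get_state()["wrist_force"];z=-14
while z>-30:
    z-=2;manip.line_to(b+[0,0,z],speed=40);s=manip.get_state();f=s["wrist_force"]-f0;print(z,s["tcp_pos"][2].round(1),f.round(1))
    if np.linalg.norm(f)>3: break
h=z+3;manip.line_to(b+[0,0,h],speed=40);print("h",h,manip.get_state()["tcp_pos"])
manip.gripper_to(0,50);s=manip.get_state();print(s["opening"],s["clock"],s["wrist_force"].round(1))
if s["opening"]>8:
    manip.line_to(b+[0,0,h+250],speed=250);manip.dwell(.2);s=manip.get_state();print(s["opening"],s["clock"],s["wrist_force"].round(1))
    np.save("hold.npy",h)
E
```

```text
-16 -15.8 [-0.5 -0.3  0.4]
-18 -18.0 [-1.6 -0.2 -0.3]
-20 -20.1 [-0.3  0.5  1. ]
-22 -22.1 [-1.1  0.3  0.4]
-24 -24.1 [-1.1 -0.6  0.4]
-26 -26.1 [-0.3 -0.8 -0.1]
-28 -28.1 [-1.3 -0.   0.1]
-30 -30.0 [-1.3  0.5  2.8]
h -27 [ 435.43577946 -314.93816714  -26.86998985]
11.704298913427621 18.1 [ 0.   0.7 -1.6]
11.49235486610748 19.45 [-0.4 -0.1 -4.5]
```

```bash
python3 - <<'E'
from h import *
V=np.load("panel.npy");P=panelR(V[3]);S=V[:3];h=float(np.load("hold.npy"));R=toolR(P,-1)
for st,x in((130,-45),(35,-45),(0,-45),(0,-68.5)):
    q=manip.ik(S+P@[x,0,h+st],R);print(st,x,None if q is None else q.round())
manip.goto(S+P@[-45,0,h+110],R);manip.line_to(S+P@[-45,0,h+35],speed=120);manip.dwell(.2)
s=manip.get_state();print(s["clock"],s["tcp_pos"]-(S+P@[-45,0,h+35]),s["opening"],s["wrist_force"].round(1))
i,im=snap("wrist","pics/w4.png")
c=cv2.resize(im[60:360,180:460],None,fx=2,fy=2,interpolation=cv2.INTER_CUBIC)
cv2.imwrite("pics/w4c.png",c)
E
```

```text
130 -45 [ 59.   4. -53. 124. -26.  42. -18.]
35 -45 [ 43.  16. -46. 126. -15.  26. -29.]
0 -45 [ 37.  21. -42. 126. -12.  21. -32.]
0 -68.5 [ 41.  21. -43. 128. -14.  20. -28.]
22.2917 [ 0.2980007  -0.50621739  0.55377071] 11.553912631115548 [-0.4  0.2 -3.9]
```

View pics/w4c.png

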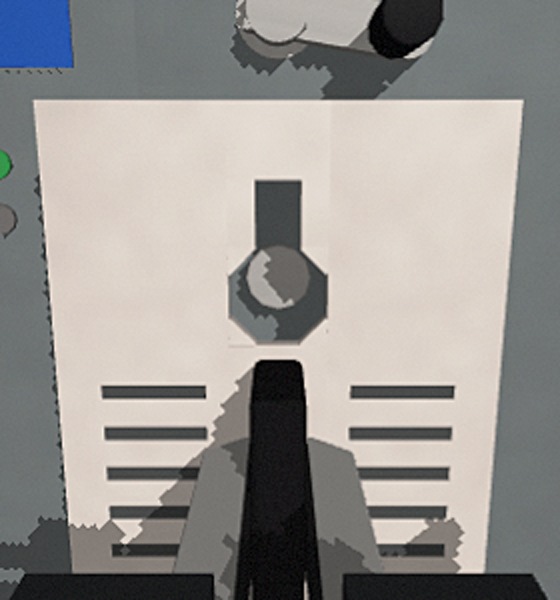

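The crop shows the stud head at crop (278.5,277.5), visible through the large end, whose centre is at (277.5,295). Slot and plate are square and centred. I convert this to an offset.

```bash
python3 - <<'E'
from h import *
V=np.load("panel.npy");P=panelR(V[3]);S=V[:3];h=float(np.load("hold.npy"))
i=np.load("pics/w4.npy",allow_pickle=True).item()
f=lambda c,z:(onplane(i,(np.array([c])/2+[180,60]).tolist(),S+P[:,2]*z,P[:,2])[0]-S)@P
for z0 in(38.5,40,41.5): print("hole",f((277.5,295),z0).round(2),"slot end",f((278.5,181),z0).round(2),"edgeL,R",f((34,100),z0).round(2),f((523,100),z0).round(2))
print("stud",f((278.5,277.5),12).round(2))
E
```

```text
hole [3.00e-02 1.60e-01 3.85e+01] slot end [27.16 -0.1  38.5 ] edgeL,R [45.05 55.53 38.5 ] [ 44.96 -55.78  38.5 ]
hole [ 0.32  0.16 40.  ] slot end [27.23 -0.1  40.  ] edgeL,R [44.97 55.08 40.  ] [ 44.88 -55.32  40.  ]
hole [ 0.61  0.16 41.5 ] slot end [27.3  -0.09 41.5 ] edgeL,R [44.9  54.63 41.5 ] [ 44.81 -54.87  41.5 ]
stud [-0.14 -0.15 12.  ]
```

```bash
python3 - <<'E'
from h import *
V=np.load("panel.npy");P=panelR(V[3]);S=V[:3];h=float(np.load("hold.npy"))
pos=lambda x,z:S+P@[x,0,h+z]
X=-45.2
f0=manip.get_state()["wrist_force"]
F=lambda:((lambda s:((s["wrist_force"]-f0)@P,(s["tcp_pos"]-S)@P-[0,0,h]))(manip.get_state()))
def show(t): f,p=F();print(t,f.round(1),p.round(1),manip.get_state()["clock"]);return f
manip.line_to(pos(X,8),speed=80);show("8")
z=8
while z>-4:
    z-=1.5 if z>3 else 1;manip.line_to(pos(X,z),speed=25);f=show(z)
    if f[2]>8: break
zp=z
if z<=2.5:
    manip.line_to(pos(X-12,zp),speed=50);show("mid")
    x=X-12
    while x>X-27:
        x-=3 if x>X-21 else 1;manip.line_to(pos(x,zp),speed=40);f=show(x-X)
        if f[0]>15: break
    print("opening",manip.get_state()["opening"])
i,im=snap("wrist","pics/w5.png")
cv2.imwrite("pics/w5c.png",cv2.resize(im[60:360,180:460],None,fx=2,fy=2,interpolation=cv2.INTER_CUBIC))
E
```

```text
8 [-0.4 -0.2 -0. ] [-45.1   0.3   8. ] 22.8333
6.5 [ 0.1 -0.7  1.3] [-45.2  -0.3   6.8] 23.0833
5.0 [-0.2 -0.4  1.4] [-45.2  -0.    5. ] 23.3333
3.5 [-0.3  0.2 -0.2] [-45.2   0.    3.4] 23.5833
2.0 [-0.1  0.4  0.9] [-45.1   0.    2. ] 23.8333
1.0 [-1.6  5.1 31.5] [-45.1  -0.1   1.5] 24.0833
mid [ 2.   1.1 18.2] [-56.4  -1.    1.5] 24.475
-15.0 [ 4.1  0.1 16.7] [-59.   -1.    1.5] 24.725
-18.0 [ 6.3  0.  16.8] [-61.9  -1.1   1.5] 24.975
-21.0 [ 6.3 -0.7 15.8] [-64.9  -1.1   1.5] 25.225
-22.0 [ 6.5 -1.1 16. ] [-65.7  -1.1   1.5] 25.475
-23.0 [ 6.9 -0.4 15.4] [-66.6  -1.1   1.5] 25.725
-24.0 [ 7.4 -0.4 15.1] [-67.6  -1.1   1.5] 25.975
-25.0 [ 9.  -0.4 15.3] [-68.4  -1.1   1.5] 26.225
-26.0 [12.3  0.  13.5] [-68.7  -1.2   1.5] 26.475
-27.0 [18.6  0.8 11.7] [-68.8  -1.3   1.5] 26.725
opening 11.370358468730267
```

View pics/w5c.png

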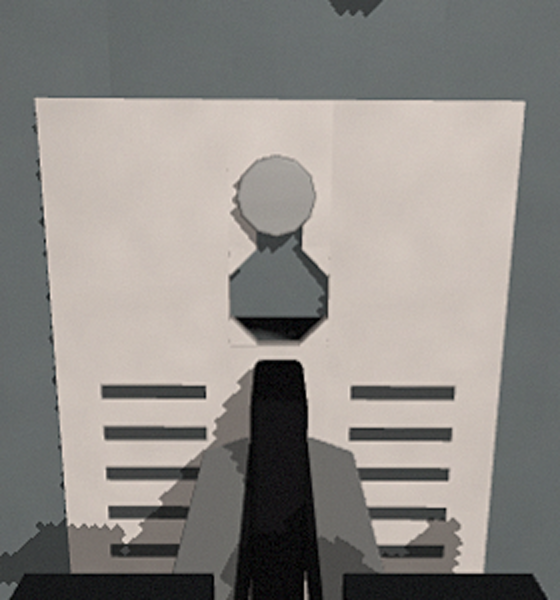

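Cover is home: x stopped at -68.8 for -68.5 predicted, with slide force rising to 18 N. The picture shows the stud head over the slot's end at crop (276,195). Now I release and work the catch.

```bash
python3 - <<'E'
from h import *
V=np.load("panel.npy");P=panelR(V[3]);S=V[:3];d=35;R=toolR(P,-1)
T=lambda x,y,z:S+P@[x,y,z-d]     # true fingertip in panel coordinates
p=(manip.get_state()["tcp_pos"]-S)@P
manip.line_to(S+P@[-68.8,p[1],p[2]],speed=30)
manip.gripper_to(30,15);
manip.line_to(T(-68.8,p[1],65),speed=150)
f0=manip.get_state()["wrist_force"]
K=lambda q:(68-30*np.cos(q),-30*np.sin(q))
def show(t):
    s=manip.get_state();f=(s["wrist_force"]-f0)@P;print(t,f.round(1),((s["tcp_pos"]-S)@P+[0,0,d]).round(1),round(s["opening"],1),round(s["clock"],2));return f
q0=1.43
manip.line_to(T(*K(q0),65),speed=200)
manip.gripper_to(27);show("above")
manip.dwell(.1);i,im=snap("wrist","pics/w6.png")
manip.line_to(T(*K(q0),34),speed=100);f=show("34")
if np.linalg.norm(f)<6: manip.line_to(T(*K(q0),20),speed=50);f=show("20")
cv2.imwrite("pics/w6c.png",cv2.resize(im[60:360,180:460],None,fx=2,fy=2))
print(manip.ik(T(38,0,20),R) is not None)
if np.linalg.norm(f)<6: manip.gripper_to(0,15);show("grip")
snap("wrist","pics/w7.png")
E
```

```text
above [-0.5 -0.4  0.1] [ 63.1 -29.9  65.1] 27.1 29.19
34 [ 0.5 -0.1 -0.2] [ 63.9 -29.3  33.9] 26.8 29.8
20 [-0.1 -0.3  0.3] [ 63.8 -29.5  19.8] 26.8 30.23
True
grip [ 0.1 -2.1  0.2] [ 63.9 -30.   20.2] 13.4 30.6
```

View pics/w7.png

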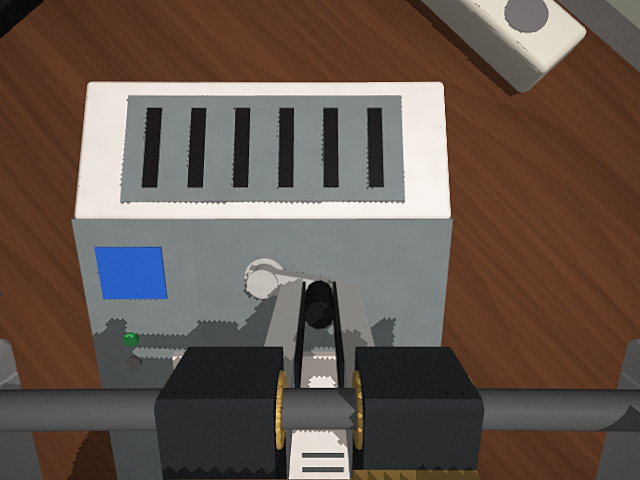

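Knob is gripped (320,300; opening 13.4), pivot at (264,278). I swing it through the arc to the stop.

```bash
python3 - <<'E'
from h import *
V=np.load("panel.npy");P=panelR(V[3]);S=V[:3];d=35;R=toolR(P,-1)
T=lambda x,y,z:S+P@[x,y,z-d]
f0=manip.get_state()["wrist_force"]
K=lambda q:(68-30*np.cos(q),-30*np.sin(q))
def show(t):
    s=manip.get_state();f=(s["wrist_force"]-f0)@P;print(t,f.round(1),((s["tcp_pos"]-S)@P+[0,0,d]).round(1),round(s["opening"],1),round(s["clock"],2));return f
for q in [*np.linspace(1.28,0.08,9),0.0,-.04,-.08]:
    manip.line_to(T(*K(q),20),speed=50);f=show(round(q,2))
    if abs(f[1])>12 or np.linalg.norm(f)>25: break
manip.gripper_to(27);show("open")
manip.line_to(T(*K(0),75),speed=150)
manip.line_to(T(-30,0,150),speed=200);manip.dwell(.2);show("away")
i,im=snap("wrist","pics/w8.png")
cv2.imwrite("pics/w8c.png",cv2.resize(im[0:300,150:490],None,fx=2,fy=2,interpolation=cv2.INTER_CUBIC))
E
```

```text
1.28 [ 1.4 -1.3  1.7] [ 59.3 -29.1  20.2] 13.7 30.9
1.13 [ 0.1 -3.9  0.1] [ 54.9 -27.8  20.2] 13.4 31.15
0.98 [-1.9 -6.4  1.6] [ 50.8 -25.9  20.2] 13.5 31.4
0.83 [-4.9 -9.   1.7] [ 46.8 -23.6  20.3] 13.6 31.65
0.68 [ -7.  -11.7   2.6] [ 43.  -20.9  20.3] 13.7 31.9
0.53 [-12.1 -13.4   4.8] [ 39.5 -17.6  20.3] 13.6 32.15
open [ 0.8  0.7 -0.4] [ 42.3 -14.8  19.9] 26.9 32.59
away [ 1.8  1.9 -0.8] [-29.3   0.7 149.3] 26.9 33.98
```

View pics/w8c.png

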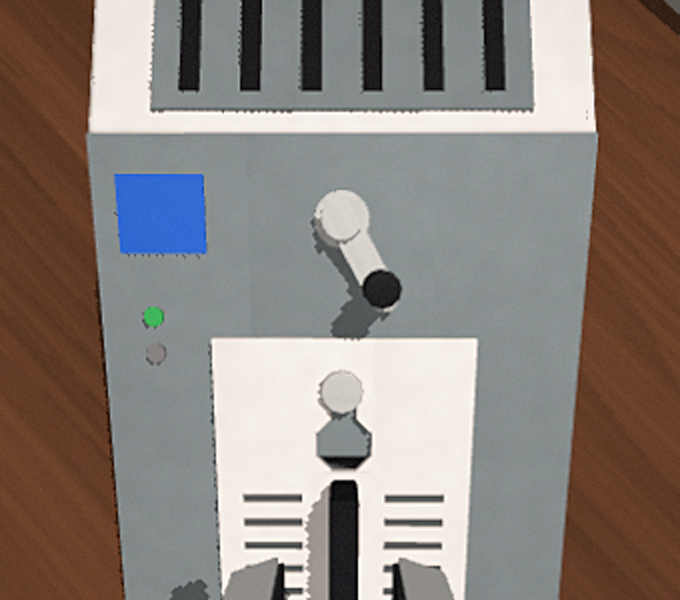

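The cover is home and square. The catch stopped part-way at q≈0.5 (knob crop (381,288)), because force built up from the rigid grip against the arc. I finish it with the jaws loosely straddling the knob, pushing towards +y to the stop.

```bash
python3 - <<'E'
from h import *
V=np.load("panel.npy");P=panelR(V[3]);S=V[:3];d=35
T=lambda x,y,z:S+P@[x,y,z-d]
f0=manip.get_state()["wrist_force"]
def show(t):
    s=manip.get_state();f=(s["wrist_force"]-f0)@P;print(t,f.round(1),((s["tcp_pos"]-S)@P+[0,0,d]).round(1),round(s["clock"],2));return f
manip.line_to(T(41,-14,60),speed=200);manip.line_to(T(41,-14,20),speed=100);show("down")
manip.line_to(T(39.5,-4,20),speed=50);show(-4)
y=-4
while y<11:
    y+=1.5;manip.line_to(T(38,y,20),speed=50);f=show(y)
    if f[1]<-7: break
manip.line_to(T(38,2,20),speed=50)
manip.line_to(T(38,2,75),speed=150);manip.line_to(T(-30,0,150),speed=200);manip.dwell(.2);show("away")
i,im=snap("wrist","pics/w9.png")
cv2.imwrite("pics/w9c.png",cv2.resize(im[0:300,150:490],None,fx=2,fy=2,interpolation=cv2.INTER_CUBIC))
g=cv2.cvtColor(im,cv2.COLOR_BGR2GRAY)[90:180,290:350];
n,l,st,ce=cv2.connectedComponentsWithStats((g<45).astype(np.uint8));k=1+np.argmax(st[1:,4]);u=ce[k]+[290,90]
p=(onplane(i,[u],S+P[:,2]*38,P[:,2])[0]-S)@P;print("knob",u,p.round(1),"q",np.arctan2(-p[1],68-p[0]))
E
```

```text
down [ 1.  -0.3 -0.7] [ 41.  -14.2  20.5] 35.31
-4 [ 0.1 -0.5 -0.8] [39.5 -3.8 20.3] 35.66
-2.5 [ 0.5  0.5 -0. ] [38.  -2.4 20. ] 35.91
-1.0 [-0.5 -0.4 -0.8] [37.9 -1.  20. ] 36.16
0.5 [-0.9 -1.6 -0.4] [38.   0.6 20. ] 36.41
2.0 [-0.1  0.3 -0.2] [38.   2.2 20. ] 36.66
3.5 [ 0.4 -0.5 -0.7] [38.1  3.7 20. ] 36.91
5.0 [ 0.1  0.1 -0.9] [38.1  5.2 20. ] 37.16
6.5 [ 0.5 -3.8 -2.5] [38.   6.2 20.1] 37.41
8.0 [ -0.9 -10.4  -6. ] [38.1  6.5 20.2] 37.66
away [-0.7 -0.9 -1. ] [-29.3   0.8 149.2] 39.3
knob [320.59533074 149.54474708] [38.6  0.3 38. ] q -0.010982205590413295
```

View pics/w9c.png

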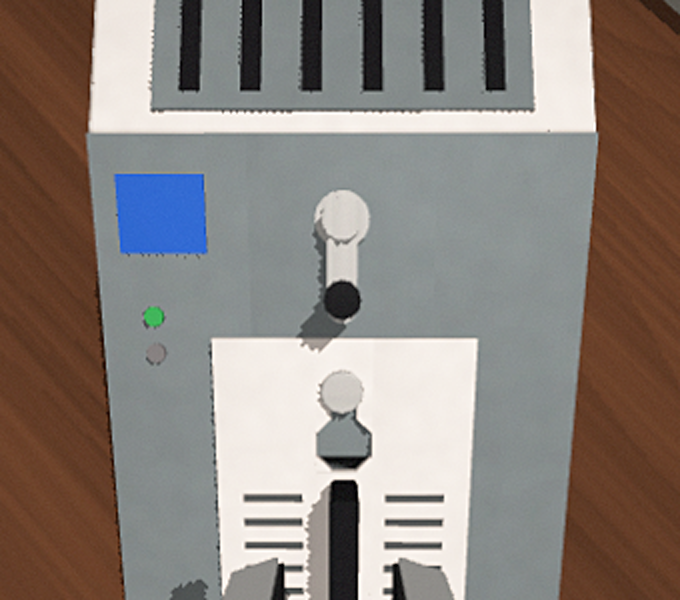

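The catch points straight down at the stud (knob crop (342,299), pivot (342,215)), and the cover is home and square. The gripper is clear, so I hand in.

```bash
python3 -c "
from plant import manip
manip.close_job();print(manip.get_state()['clock'])"
```

```text
the job is handed in; nothing more can be done
the job is handed in; nothing more can be done
```

The keyhole cover is hung and fully home on the stud, and the catch is closed above it. I handed the job in at about 39 s, with the gripper empty and clear of everything.

**Last checks**
- **Cover:** the slide stopped at panel x = -68.8 mm at the bar, against about -68.5 mm predicted, with the push force rising to 18 N. The last picture shows the cover square, with the stud head over the end of the slot.
- **Catch:** the knob measures at q ≈ -0.01 rad, so the arm points straight down at the stud. It met its stop at about 10 N.

**What went wrong on the way**
- **First grasp missed:** the real fingertips end about 35 mm short of the reported tool point, so the jaws closed above the bar. The cover did not move. I found the true depth by light contact and gripped it on the second try.
- **Catch needed two goes:** the first turn stopped at about 0.5 rad because force built up in the tight grip. I finished it by straddling the knob loosely and pushing it to the stop.
- **Top-camera check failed:** one automatic outline of the cover from the top camera was poor and disagreed, so I ignored it. The wrist and scene cameras agreed to within about 3 mm.

The highest wrist force I read was about 32 N, when the cover touched the panel. I did not take a final overview picture of the bystanders. I never set out to touch any of them, and I saw no sign that any moved.

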